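# Snap the cover onto the interface housing

### The arm

A 6-joint arm with a two-finger parallel gripper is mounted at the origin on a cart in front of the work surface, level with it; the furniture and walls round the work are solid. World frame = base frame: x ahead of the robot, y to its left, z up, the work surface at z = 0. Lengths are in mm, angles in rad, forces in N, time in s.
With the tool pointing down it reaches from about 300 to 775 mm from the base axis. Payload 14.6 kg.
Tool frame: the origin (TCP) lies at the centre of the arm's flange, where the gripper is bolted on; the fingertips stand 199 mm ahead of it and the grasp point (between the pads) lies 180 mm ahead of it; z points along the fingers, y is the line along which they close (so a half turn about z gives the same grasp; the last joint's range is limited). The gripper opens to 94 mm and grips with 3 to 60 N. Pads are 16 mm wide; open, the fingers measure 119 mm over their backs; the gripper's body (75 mm by 177 mm) begins 78 mm behind the grasp point.
Start: joints at [1.12, 0.3, 1.521, -0, 1.321, -0.067], TCP at [205.943, 509.979, 404.646] pointing down, gripper open.
Joint ranges: [-3.03, 3.03], [-0.79, 2.21], [0.23, 2.52], [-1.04, 4.18], [0, 3.07], [-2.55, 2.55]. Speed limits (rad/s): [2.22, 2.22, 2.57, 3.14, 3.14, 3.14].

### API

Orientations are given as [roll, pitch, yaw] about the fixed x, y, z axes, in that order (R = Rz(yaw) Ry(pitch) Rx(roll)).
In Python, from cell import manip, optics, workorder gives the robot as it stands.
- The arm moves only by the tool step_arm, never from a script. Its argument "increments" is a list that holds one entry, the list of rows, each a list of 7 numbers: the turn, a rotation vector about the tool's x, y, z as a fraction of full scale, then the shift along the tool's x, y, z as a fraction of full scale, then the closure, from -1 (fully open) to 1 (shut). In form: [[[wx, wy, wz, tx, ty, tz, fingers], ...]]. A call has 1 to 5 rows; each row shifts and turns the commanded pose from where the row before left it, along the tool's axes as they then stand; what a row does not reach is not made up. Full scale, the value 1, is 40 mm for a shift and 45 degrees for a turn. A row lasts 1/10 s, in which the tool goes at most 50 mm and 8.59 degrees, less where a joint would pass 70% of its speed; a pose out of reach is approached as far as the arm can. A call with a number of a shift or a turn outside -1 to 1 is refused whole. A call with a gripper value outside its range is refused whole. The fingers move at their own pace and stop on an object; "newtons" is the grip in N (left out, the last holds). Time passes only in rows, so rows that do not move let the fingers close. It gives the time, the measured TCP pose, the force, the opening and the grip force at its end, in the units of the state.
- manip.read_state(): the state, without advancing time (a new reading comes with each control period).
- optics.camera(name): name is "scene" or "top" or "wrist"; returns a dict with "frame" (480x640x3 uint8, red, green, blue), "range_z" (480x640 float32, mm along the optical axis (not along the pixel's ray), 0 where there is no reading), "mtx" (3x3 intrinsics, pixels), "cam_to_world" (4x4, takes a point from camera to world coordinates). Camera axes: x right, y down, z forward; pixel columns grow to the right and rows downward; lengths in mm; the calibration is good to about 2 mm. A picture is of the moment at which its call begins.
- workorder.sign_off(): hands the job in; it is judged then, once.
The state is a dict: "clock": time; "joints": joint angles; "qd": joint speeds; "effort": joint torques, N m; "eef_pos": TCP position; "eef_rot": TCP orientation; "wrist_force": force on the tool from outside, world axes, zero at the start; "moment": the same for the moment, N m; "finger_gap": finger opening in mm; "finger_force": force on a finger pad.
Only numpy, scipy, OpenCV 4.12 (cv2) and the standard library are available. Lean on these libraries where they do the work, as an engineer would, in place of code of your own. Each camera call takes 0.05 s, during which the arm holds its last target. There are 200 camera calls.

### The job

Put the loose grey cover back on the open grey housing that is clamped somewhere along the aluminium rail: find where the housing stands on the rail, set the cover over it and press it straight down until the clip arms at both ends have snapped under the rim and it sits fully home and level. Press by feel and no harder than it needs, or the housing cracks. Leave the two bottles and the tape roll where they stand.

Things in the scene. Friction and masses are not known exactly. Their poses are not given: they have to be found in the camera images.
- rail: Aluminium rail, 40 x 230 x 5 mm, fixed to the table; origin in the middle of its underside, own y along it, z up. On it, in line and centred across it, stands an open-topped oblong grey housing that does not move: 56 mm wide (x), 116 mm long (y), upper edge 50 mm above the table. Where the housing's middle lies along the rail is NOT reported: anywhere within 35 mm of the rail's middle; see or feel for it.
- rail_mid (a point): Middle of the rail's upper face, 5 mm above the table; the housing's upper edge is 45 mm above it. Axes as the rail's. The housing's two end walls are flat, 58 mm from its middle; on each, from 26 to 30 mm above the table, a rim 44 mm wide sticks out 4 mm. The end walls can be felt from the side, 30 to 50 mm above the table; a light push of some N does not shift the housing.
- cover: Loose grey cover, 0.14 to 0.24 kg, upright on its two skirts; origin in the middle at the skirts' lower edge. Own y along its long side, z up. Plate 67 x 128 x 4 mm, underside 40 mm up. The skirts (100 mm long, along y) straddle the housing's long sides with 2 mm of play each side and flare out 3 mm at the bottom. It fits either way round.
- cover_grip (a point): Centre of the cover's rib handle: 12 mm thick along x, 44 mm long along y, 28 mm high. It lies 58 mm above the skirts' lower edge, 14 mm above the plate's upper face. Set on the housing unpressed, within 3 mm of its middle, the cover rests on its barbs with this point 80 mm above the table; fully home, the plate lies on the housing's upper edge and this point is 68 mm above the table (63 over rail_mid).
- pad_a (a point): Upper face of the round press pad (20 mm across, 2 mm high) on the cover's plate, 53 mm from the middle at the -y end, 12 mm below cover_grip. Fully home it is 51 mm above rail_mid. Snapping this end takes about 8 to 17 N on the pad (both ends at once about twice that); the force drops at the snap, then the plate lands hard. Over 60 N between cover and housing breaks it.
- pad_b (a point): The same press pad at the cover's +y end, needing the same force.
- clip_a (a joint): Rigid clip arm on a sprung pivot at the cover's -y end; its sloped barb points inward and rides over the housing's rim (arms' inner faces 131 mm apart). Value in rad: 0 at rest and again once the barb has snapped under the rim; about 0.11 as the barb is forced outward over the rim.
- clip_b (a joint): Clip arm at the cover's +y end, same meaning.
- amber_bottle_mid (a point): Bystander: small brown screw-capped bottle, 34 mm across, 71 mm high, upright and loose; this is its centre, 35 mm up. z up.
- white_bottle_mid (a point): Bystander: small white screw-capped bottle, 34 mm across, 59 mm high, upright and loose; this is its centre, 30 mm up. z up. Behind the bottles, from 0.63 m ahead of the robot's axis, stand two monitors reaching to 0.4 m above the table: swing the arm round nearer to the robot than that.
- tape_mid (a point): Bystander: tape roll lying flat, 61 mm across, 19 mm high, loose; this is its centre.

How it is judged:
By the outcome, as a careful person would: the job done as asked, in the order asked, and still so for the second after the job is handed in, with the robot touching nothing.
It also fails if it takes over 67 s, if anything falls off the work surface, if the arm or the gripper's body presses on something with over 40 N, if the wrist force passes 120 N, or if a joint passes its speed limit or range.

## Working session

There is one attempt and no reset: what is moved stays moved. The work goes in short steps, Python scripts to look and compute and a tool call to move; the robot and the scene stay as the last step left them, time stands still between calls to the robot, and variables do not carry over. Pictures are saved under pics/ and viewed, at most 10 in all, crops included, and the job is handed in when it is done.

Besides the shell and the picture viewer there is one more tool, called by a JSON object that holds its "api" and its "payload". step_arm: Moves the arm, as the interface text tells. Its arguments: {"type":"object","properties":{"increments":{"type":"array","items":{"type":"array","items":{"type":"array","items":{"type":"number"}}}},"newtons":{"type":"number"}},"required":["increments"]}

```bash
mkdir -p pics; ls
python3 - <<'E'
from cell import manip, optics
import cv2,numpy as np
print(manip.read_state())
ims=[]
for n in("top","scene"):
    c=optics.camera(n);np.savez(f"{n}.npz",**c);print(n,c["mtx"].tolist(),c["cam_to_world"].round(3).tolist())
    cv2.imwrite(f"pics/{n}0.png",c["frame"][:,:,::-1])
E
```

```text
pics
{'clock': 0.0, 'joints': array([ 1.12040471e+00,  3.00467420e-01,  1.52157562e+00, -1.62957185e-05,
        1.32066177e+00, -6.66314879e-02]), 'qd': array([ 0.00026478,  0.00183965, -0.00061389, -0.00107847,  0.00058359,
       -0.00079421]), 'effort': array([ 2.31990671e-03, -5.31812668e+01, -3.52729547e+01,  7.09124445e-02,
        2.44874088e-02, -1.19656715e-04]), 'eef_pos': array([205.9323051 , 509.96021126, 404.09052474]), 'eef_rot': array([-3.14048191e+00, -5.83009034e-05,  2.75783653e+00]), 'wrist_force': array([-0.05378712, -0.20269981, -0.61081587]), 'moment': array([ 0.01987516,  0.0892907 , -0.04090626]), 'finger_force': 0.0, 'finger_gap': 93.821267473043}
top [[527.2988825629911, 0.0, 309.66676784555716], [0.0, 527.2988825629911, 243.90350631544092], [0.0, 0.0, 1.0]] [[0.02, -0.986, 0.167, 358.717], [-1.0, -0.02, 0.004, 14.915], [-0.001, -0.167, -0.986, 1030.347], [0.0, 0.0, 0.0, 1.0]]
scene [[596.7898020802472, 0.0, 322.19291096101716], [0.0, 596.7898020802472, 235.07281634881713], [0.0, 0.0, 1.0]] [[0.85, -0.299, 0.434, 27.708], [-0.527, -0.47, 0.708, -768.452], [-0.008, -0.83, -0.558, 707.495], [0.0, 0.0, 0.0, 1.0]]
```

View pics/top0.png

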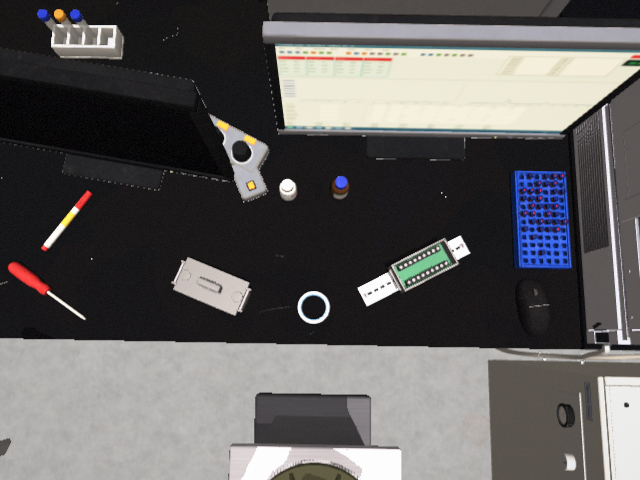

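View pics/scene0.png

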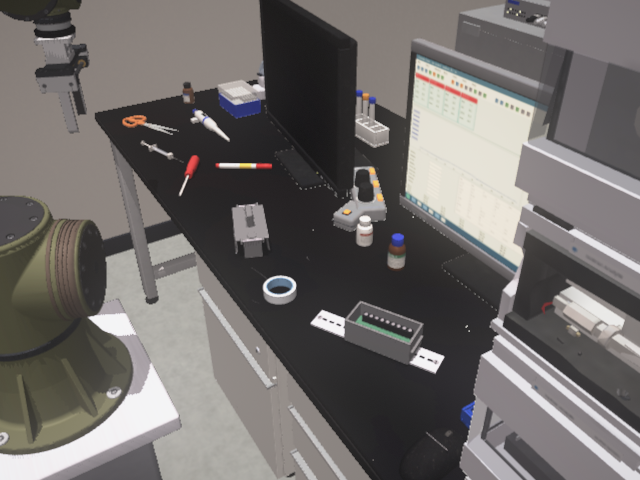

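The top view shows the cover at about px (211,286) and the housing at about (424,265), on a rail that runs from (360,300) to (468,240). The white bottle is at (288,189), the amber one at (340,187) and the tape at (313,307). The scene view agrees, with nothing near the cover or the housing.

```bash
cat > h.py <<'E'
import numpy as np,cv2
def cloud(c):
    v,u=np.mgrid[:480,:640];z=c["range_z"];K=c["mtx"]
    p=np.stack([(u-K[0,2])/K[0,0]*z,(v-K[1,2])/K[1,1]*z,z],-1)
    T=c["cam_to_world"];w=p@T[:3,:3].T+T[:3,3];w[z==0]=np.nan
    return w
def rect(p):
    (c,s,a)=cv2.minAreaRect(p[:,:2].astype(np.float32))
    if s[0]<s[1]: a+=90;s=s[::-1]
    return np.round(c,1),np.round(s,1),round((a+90)%180-90,2)  # direction of long side from x
E
python3 - <<'E'
from h import *
for n in("top","scene"):
    c=np.load(n+".npz");w=cloud(c)
    def sel(x0,x1,y0,y1,z0,z1):
        with np.errstate(invalid='ignore'):
            m=(w[...,0]>x0)&(w[...,0]<x1)&(w[...,1]>y0)&(w[...,1]<y1)&(w[...,2]>z0)&(w[...,2]<z1)
        return w[m]
    P=lambda k,p:print(n,k,len(p),*(rect(p)+(np.median(p,0).round(1),)) if len(p)>5 else '')
    P("table",sel(300,330,-60,0,-20,20))
    P("cover plate",sel(150,420,90,330,38,50))
    P("cover rib",sel(150,420,90,330,64,80))
    P("housing edge",sel(180,460,-320,-80,44,56))
    P("housing all",sel(180,460,-320,-80,20,56))
    P("rail",sel(180,460,-320,-80,3,10))
    P("hi y-", sel(200,620,-120,120,54,80))
    P("tape",sel(150,320,-60,60,12,26))
E
```

```text
top table 0
top cover plate 454 [406.8 185.7] [91.5 29.1] 86.74 [410.6 172.2  45. ]
top cover rib 0
top housing edge 70 [ 449.9 -170.7] [45.5 18.2] 89.16 [ 450.7 -165.1   50.2]
top housing all 178 [ 449.9 -169. ] [49.3 19.8] -89.23 [ 453.  -163.7   38.4]
top rail 1371 [ 400.8 -199.9] [239.8 117.9] 89.92 [ 427.6 -138.3    4.2]
top hi y- 0
top tape 0
scene table 0
scene cover plate 231 [405.4 179.8] [93.8 29.1] 89.88 [409.9 160.9  42.7]
scene cover rib 0
scene housing edge 116 [ 449.3 -177.7] [48.6 20.9] 89.49 [ 451.2 -175.5   47.3]
scene housing all 382 [ 449.4 -178.6] [50.2 21. ] 89.97 [ 450.8 -179.3   37.5]
scene rail 397 [ 422.1 -171.1] [184.2  94.5] 61.15 [ 443.2 -117.4    4.5]
scene hi y- 0
scene tape 0
```

```bash
cat >> h.py <<'E'
def sel(w,x0,x1,y0,y1,z0,z1):
    with np.errstate(invalid='ignore'):
        m=(w[...,0]>x0)&(w[...,0]<x1)&(w[...,1]>y0)&(w[...,1]<y1)&(w[...,2]>z0)&(w[...,2]<z1)
    return w[m]
E
python3 - <<'E'
from h import *
for n in("top","scene"):
    c=np.load(n+".npz");w=cloud(c)
    def P(k,*a):
        p=sel(w,*a);print(n,k,len(p),*(rect(p)+(np.median(p,0).round(1),)) if len(p)>5 else '')
    P("cover plate",370,560,80,320,40,50)
    P("cover rib",370,560,80,320,64,80)
    P("housing edge",390,560,-320,-80,45,56)
    P("rail",390,570,-330,-60,3.5,8)
    P("tape",380,480,-60,60,12,26)
    P("bottles",580,680,-80,100,40,90)
    P("bottles",580,680,-80,100,62,90)
c=np.load("top.npz");w=cloud(c)
b=(c["frame"].min(-1)>190)&(w[...,2]>0)&(w[...,2]<12)&(w[...,1]<-60)&(w[...,1]>-340)&(w[...,0]<560)&(w[...,0]>380)
print("white rail",rect(w[b]),b.sum())
for (x,y) in((430,-100),(550,250),(500,0)):
  q=sel(w,x-8,x+8,y-8,y+8,-20,20);print(np.median(q,0))
E
```

```text
top cover plate 2372 [443.2 202.7] [143.6  67. ] 68.59 [442.5 201.1  45. ]
top cover rib 173 [443.  202.4] [42.9 13.1] 68.25 [442.9 202.   72.4]
top housing edge 407 [ 491.3 -196.3] [117.3  55.9] -61.9 [ 491.8 -197.9   50.4]
top rail 1549 [ 480. -195.] [269.6 179.9] -89.91 [ 459.  -138.4    4.8]
top tape 328 [409.8  11.5] [59.3 57.1] -89.08 [411.   11.1  19.8]
top bottles 468 [637.7  14.3] [133.4  29.9] -88.1 [635.1 -24.4  58.1]
top bottles 145 [639.7  13.4] [121.2  22.3] -88.26 [639.7 -35.5  72.1]
scene cover plate 1027 [444.1 197.9] [148.7  66.7] 68.6 [438.6 185.   42.7]
scene cover rib 82 [443.7 197.9] [49.6 12.5] 68.49 [442.5 192.7  70.3]
scene housing edge 558 [ 491.4 -200.8] [117.4  60.8] -62.17 [ 490.5 -202.7   47.8]
scene rail 698 [ 482.4 -191.7] [227.8  54.3] -59.58 [ 466.  -207.6    4.6]
scene tape 352 [408.9   5.7] [61.2 61. ] -49.84 [408.5   1.7  17. ]
scene bottles 429 [638.4   6.6] [135.   31.7] -87.52 [635.9 -40.9  53.3]
scene bottles 101 [641.3 -42.4] [25.  21.3] 51.8 [639.4 -44.9  69.3]
white rail (array([ 484.3, -184.5]), array([229.9,  40.4]), -61.76) 950
[ 429.91133334 -101.32617127    6.06522187]
[549.57603877 249.46959608   1.60653286]
[5.00193449e+02 2.17270943e-01 5.99614540e-01]
```

```bash
cat >> h.py <<'E'
from scipy.spatial.transform import Rotation as Ro
def plan(tgt,yaw,n,s=None):
    """rows for n steps from the present pose to TCP tgt, tool down at yaw (deg)"""
    from cell import manip
    s=s or manip.read_state();p=np.array(s["eef_pos"]);R=Ro.from_euler("xyz",s["eef_rot"])
    T=Ro.from_euler("xyz",[np.pi,0,np.deg2rad(yaw)]);w=(R.inv()*T).as_rotvec();d=(np.array(tgt)-p)/n
    print("from",p.round(1),np.rad2deg(s["eef_rot"]).round(2))
    for i in range(n):
        print((np.r_[(w/n)/np.deg2rad(45),R.inv().apply(d)/40]).round(3).tolist());R=R*Ro.from_rotvec(w/n)
E
python3 - <<'E'
from h import *
plan([443.5,200.2,390],68.5,12)
E
```

```text
from [205.9 510.  404.1] [-1.7994e+02 -1.0000e-02  1.5801e+02]
[-0.0, 0.0, 0.166, -0.701, -0.413, 0.03]
[-0.0, 0.0, 0.166, -0.748, -0.319, 0.03]
[-0.0, 0.0, 0.166, -0.783, -0.219, 0.03]
[-0.0, 0.0, 0.166, -0.805, -0.115, 0.03]
[-0.0, 0.0, 0.166, -0.813, -0.01, 0.03]
[-0.0, 0.0, 0.166, -0.808, 0.096, 0.03]
[-0.0, 0.0, 0.166, -0.788, 0.2, 0.029]
[-0.0, 0.0, 0.166, -0.756, 0.301, 0.029]
[-0.0, 0.0, 0.166, -0.71, 0.396, 0.029]
[-0.0, 0.0, 0.166, -0.653, 0.485, 0.029]
[-0.0, 0.0, 0.166, -0.584, 0.566, 0.029]
[-0.0, 0.0, 0.166, -0.506, 0.637, 0.029]
```

{"api": "step_arm", "payload": {"increments": [[[0,0,0.166,-0.7,-0.41,0.03,-1],[0,0,0.166,-0.75,-0.32,0.03,-1],[0,0,0.166,-0.78,-0.22,0.03,-1],[0,0,0.166,-0.8,-0.12,0.03,-1],[0,0,0.166,-0.81,-0.01,0.03,-1]]]}}

```text
clock: 0.6
eef_pos: [305.0, 379.9, 398.4]
eef_rot: [-3.141, 0.0, 2.101]
wrist_force: [1.4, 0.3, -0.8]
finger_gap: 93.8
finger_force: 0.0
```

{"api": "step_arm", "payload": {"increments": [[[0,0,0.166,-0.81,0.1,0.03,-1],[0,0,0.166,-0.79,0.2,0.03,-1],[0,0,0.166,-0.76,0.3,0.03,-1],[0,0,0.166,-0.71,0.4,0.03,-1],[0,0,0.166,-0.65,0.48,0.03,-1]]]}}

```text
clock: 1.1
eef_pos: [404.1, 250.6, 392.4]
eef_rot: [-3.141, 0.0, 1.449]
wrist_force: [-0.1, 0.2, 1.5]
finger_gap: 94.2
finger_force: 0.0
```

{"api": "step_arm", "payload": {"increments": [[[0,0,0.166,-0.58,0.57,0.03,-1],[0,0,0.166,-0.51,0.64,0.03,-1],[0,0,0,0,0,0,-1],[0,0,0,0,0,0,-1]]]}}

```text
clock: 1.5
eef_pos: [443.3, 199.8, 390.0]
eef_rot: [-3.141, 0.0, 1.193]
wrist_force: [0.2, 0.0, 0.0]
finger_gap: 93.9
finger_force: 0.0
```

Run:
```python
from h import *
from cell import manip,optics
c=optics.camera("wrist");np.savez("w1.npz",**c);cv2.imwrite("pics/w1.png",c["frame"][:,:,::-1])
s=manip.read_state();print(s["clock"],s["eef_pos"].round(2),s["wrist_force"].round(2)); print(c["cam_to_world"].round(3))
w=cloud(c)
for k,a in dict(plate=(370,560,80,320,40,50),rib=(370,560,80,320,64,80)).items():
    p=sel(w,*a);print(k,len(p),*rect(p) if len(p)>5 else '',np.median(p,0).round(1))
plan([443.5,200.2,390],68.5,1)
```

```text
1.55 [442.97 200.3  390.06] [ 0.34  0.27 -0.14]
[[ 9.29000e-01 -3.57000e-01 -9.80000e-02  4.71070e+02]
 [-3.70000e-01 -8.96000e-01 -2.47000e-01  2.72382e+02]
 [ 0.00000e+00  2.66000e-01 -9.64000e-01  3.69816e+02]
 [ 0.00000e+00  0.00000e+00  0.00000e+00  1.00000e+00]]
plate 9692 [442.6 201.6] [142.6  67.1] 68.43 [445.2 209.1  43.8]
rib 764 [442.3 201.5] [44.3 12.8] 68.57 [443.  202.7  71.5]
from [443.  200.3 390.1] [-1.7997e+02  1.0000e-02  6.8450e+01]
[-0.001, 0.0, -0.001, 0.003, 0.013, 0.001]
```

View pics/w1.png

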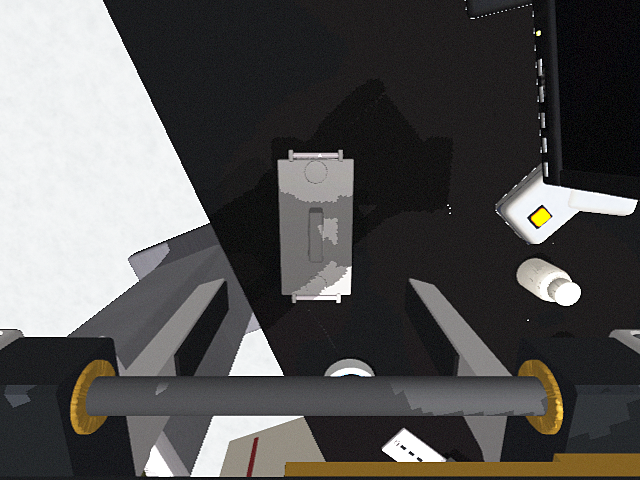

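The wrist view shows the rib at px (316,235), upright in the frame and between the fingers. I'll descend, grip and lift.

{"api": "step_arm", "payload": {"increments": [[[0,0,0,0.022,-0.025,0.8,-1],[0,0,0,0,0,1,-1],[0,0,0,0,0,1,-1],[0,0,0,0,0,0.6,-1],[0,0,0,0,0,0.175,-1]]]}}

```text
clock: 2.05
eef_pos: [441.6, 201.9, 245.0]
eef_rot: [-3.139, 0.003, 1.196]
wrist_force: [0.6, 0.2, -0.0]
finger_gap: 94.0
finger_force: 0.0
```

{"api": "step_arm", "payload": {"increments": [[[0,0,0,0,0,0,-1],[0,0,0,0,0,0,0],[0,0,0,0,0,0,1],[0,0,0,0,0,0,1],[0,0,0,0,0,0,1]]], "newtons": 30}}

```text
clock: 2.55
eef_pos: [442.7, 201.3, 247.8]
eef_rot: [3.141, -0.001, 1.193]
wrist_force: [-0.4, -0.3, 0.6]
finger_gap: 65.5
finger_force: 0.0
```

{"api": "step_arm", "payload": {"increments": [[[0,0,0,0,0,0,1],[0,0,0,0,0,0,1],[0,0,0,0,0,0,1],[0,0,0,0,0,0,1],[0,0,0,0,0,0,1]]]}}

```text
clock: 3.05
eef_pos: [442.6, 201.2, 247.2]
eef_rot: [-3.142, 0.0, 1.193]
wrist_force: [-0.4, 0.1, 0.3]
finger_gap: 25.5
finger_force: 0.0
```

{"api": "step_arm", "payload": {"increments": [[[0,0,0,0,0,0.05,1],[0,0,0,0,0,0,1],[0,0,0,0,0,0,1],[0,0,0,0,0,0,1],[0,0,0,0,0,0,1]]]}}

```text
clock: 3.55
eef_pos: [442.6, 201.2, 245.2]
eef_rot: [-3.141, 0.0, 1.193]
wrist_force: [0.0, -0.3, -1.8]
finger_gap: 12.0
finger_force: 30.0
```

{"api": "step_arm", "payload": {"increments": [[[0,0,0,0,0,-0.1,1],[0,0,0,0,0,-0.5,1],[0,0,0,0,0,-0.8,1],[0,0,0,0,0,-0.8,1],[0,0,0,0,0,-0.3,1]]]}}

```text
clock: 4.05
eef_pos: [442.8, 201.3, 348.2]
eef_rot: [3.138, -0.003, 1.193]
wrist_force: [0.8, -0.4, -2.5]
finger_gap: 11.6
finger_force: 30.0
```

Run:
```python
from h import *
from cell import manip
s=manip.read_state();print(s["wrist_force"],s["moment"],s["finger_gap"],s["finger_force"])
plan([491.3,-198.5,345],118.1,13)
```

```text
[ 0.77602567 -0.42535038 -2.47918617] [-0.02763742  0.11759651 -0.03188618] 11.57251394382878 29.99837100505829
from [442.8 201.3 348.2] [ 1.7982e+02 -1.6000e-01  6.8370e+01]
[0.0, -0.0, -0.085, -0.68, 0.37, 0.005]
[0.0, -0.0, -0.085, -0.704, 0.324, 0.005]
[0.0, -0.0, -0.085, -0.724, 0.276, 0.005]
[0.0, -0.0, -0.085, -0.74, 0.227, 0.005]
[0.0, -0.0, -0.085, -0.754, 0.177, 0.005]
[0.0, -0.0, -0.085, -0.764, 0.127, 0.005]
[0.0, -0.0, -0.085, -0.771, 0.076, 0.005]
[0.0, -0.0, -0.085, -0.774, 0.024, 0.005]
[0.0, -0.0, -0.085, -0.774, -0.028, 0.006]
[0.0, -0.0, -0.085, -0.77, -0.079, 0.006]
[0.0, -0.0, -0.085, -0.763, -0.131, 0.006]
[0.0, -0.0, -0.085, -0.753, -0.181, 0.006]
[0.0, -0.0, -0.085, -0.739, -0.231, 0.006]
```

Run:
```python
from h import *
plan([403,-245.6,345],118.1,14)
```

```text
from [442.8 201.3 348.2] [ 1.7982e+02 -1.6000e-01  6.8370e+01]
[0.0, -0.0, -0.079, -0.768, 0.228, 0.004]
[0.0, -0.0, -0.079, -0.781, 0.18, 0.004]
[0.0, -0.0, -0.079, -0.79, 0.131, 0.004]
[0.0, -0.0, -0.079, -0.797, 0.082, 0.004]
[0.0, -0.0, -0.079, -0.801, 0.033, 0.004]
[0.0, -0.0, -0.079, -0.801, -0.017, 0.004]
[0.0, -0.0, -0.079, -0.798, -0.067, 0.005]
[0.0, -0.0, -0.079, -0.793, -0.116, 0.005]
[0.0, -0.0, -0.079, -0.784, -0.165, 0.005]
[0.0, -0.0, -0.079, -0.772, -0.213, 0.005]
[0.0, -0.0, -0.079, -0.758, -0.261, 0.005]
[0.0, -0.0, -0.079, -0.74, -0.307, 0.005]
[0.0, -0.0, -0.079, -0.72, -0.352, 0.005]
[0.0, -0.0, -0.079, -0.696, -0.396, 0.006]
```

{"api": "step_arm", "payload": {"increments": [[[0,0,-0.079,-0.4,0.12,0,1],[0,0,0,-0.37,0.11,0,1],[0,0,-0.079,-0.78,0.18,0,1],[0,0,-0.079,-0.79,0.13,0,1],[0,0,-0.079,-0.8,0.08,0,1]]]}}

```text
clock: 4.55
eef_pos: [431.7, 72.2, 344.6]
eef_rot: [-3.141, 0.0, 1.444]
wrist_force: [0.9, 0.1, -2.5]
finger_gap: 11.8
finger_force: 30.0
```

{"api": "step_arm", "payload": {"increments": [[[0,0,-0.079,-0.8,0.03,0,1],[0,0,-0.079,-0.8,-0.02,0,1],[0,0,-0.079,-0.8,-0.07,0,1],[0,0,-0.079,-0.79,-0.12,0,1],[0,0,-0.079,-0.78,-0.17,0,1]]]}}

```text
clock: 5.05
eef_pos: [416.8, -87.3, 344.6]
eef_rot: [-3.141, -0.0, 1.754]
wrist_force: [0.8, -1.1, -2.3]
finger_gap: 11.6
finger_force: 30.0
```

{"api": "step_arm", "payload": {"increments": [[[0,0,-0.079,-0.77,-0.21,0,1],[0,0,-0.079,-0.76,-0.26,0,1],[0,0,-0.079,-0.74,-0.31,0,1],[0,0,-0.079,-0.72,-0.35,0,1],[0,0,-0.079,-0.4,-0.23,0,1]]]}}

```text
clock: 5.55
eef_pos: [403.8, -233.9, 344.5]
eef_rot: [-3.141, -0.001, 2.063]
wrist_force: [1.2, -0.3, -1.6]
finger_gap: 11.7
finger_force: 30.0
```

{"api": "step_arm", "payload": {"increments": [[[0,0,0,-0.3,-0.17,0,1],[0,0,0,0,0,0,1],[0,0,0,0,0,0,1],[0,0,0,0,0,0,1],[0,0,0,0,0,0,1]]]}}

```text
clock: 6.05
eef_pos: [404.1, -245.2, 345.3]
eef_rot: [3.142, -0.0, 2.062]
wrist_force: [0.6, -1.0, -1.3]
finger_gap: 11.7
finger_force: 30.0
```

Run:
```python
from h import *
from cell import manip,optics
c=optics.camera("wrist");np.savez("w2.npz",**c);cv2.imwrite("pics/w2.png",c["frame"][:,:,::-1])
s=manip.read_state();print(s["clock"],s["eef_pos"].round(2),np.rad2deg(s["eef_rot"]).round(2),s["wrist_force"].round(2),s["moment"].round(3))
w=cloud(c)
for k,a in dict(hous=(390,590,-320,-80,47,54),plate=(300,500,-340,-150,136,150),rib=(300,500,-340,-150,164,180)).items():
    p=sel(w,*a);print(k,len(p),*rect(p) if len(p)>5 else '',np.median(p,0).round(1))
```

```text
6.1 [ 404.12 -245.29  345.3 ] [180.     0.   118.17] [ 0.25 -0.48 -2.51] [-0.048 -0.052 -0.019]
hous 2367 [ 490.2 -198.5] [116.4  56.6] -62.1 [ 489.9 -192.9   49.7]
plate 17405 [ 398.4 -234.5] [121.   67.3] -61.98 [ 385.8 -213.4  144.2]
rib 3153 [ 403.6 -243.9] [38.1 37.9] 71.72 [ 402.3 -240.4  172. ]
```

View pics/w2.png

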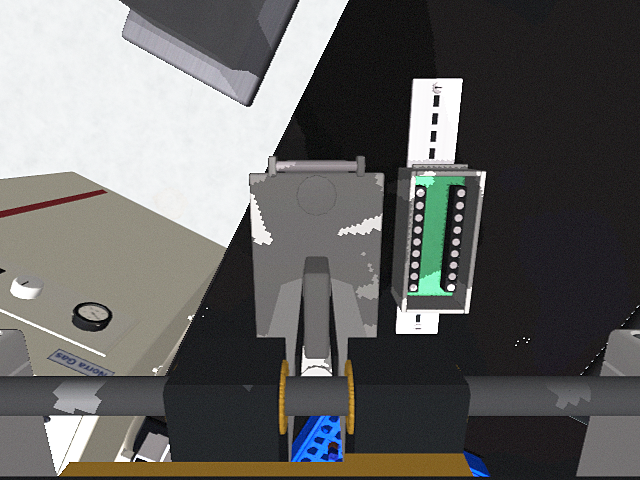

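The wrist view shows the housing at about px (442,240), square to the held cover at px (316,250). Its centre works out at (490.2, -198.5), direction -62.1°. I'll move over it.

{"api": "step_arm", "payload": {"increments": [[[0,0,0.006,0.015,0.5,0,1],[0,0,0,0,0.8,0,1],[0,0,0,0,0.8,0,1],[0,0,0,0,0.35,0.3,1],[0,0,0,0,0,0.6,1]]]}}

```text
clock: 6.6
eef_pos: [491.9, -198.2, 310.0]
eef_rot: [3.139, 0.003, 2.059]
wrist_force: [-0.1, -0.7, -2.8]
finger_gap: 11.9
finger_force: 30.0
```

{"api": "step_arm", "payload": {"increments": [[[0,0,0,0,0,0.2,1],[0,0,0,0,0,0,1],[0,0,0,0,0,0,1],[0,0,0,0,0,0,1],[0,0,0,0,0,0,1]]]}}

```text
clock: 7.1
eef_pos: [490.3, -199.6, 302.1]
eef_rot: [3.141, 0.001, 2.057]
wrist_force: [-0.3, -0.3, -1.8]
finger_gap: 11.7
finger_force: 30.0
```

Run:
```python
from h import *
from cell import manip,optics
s=manip.read_state();print(s["clock"],s["wrist_force"].round(2),s["moment"].round(3))
plan([490.2,-198.5,301],117.9,1)
for n in("scene","top"):
    c=optics.camera(n);cv2.imwrite(f"pics/{n}3.png",cv2.resize(c["frame"][180:420,260:580,::-1],(800,600)))
    w=cloud(c)
    for k,a in dict(hous=(390,590,-320,-80,46.5,53),plate=(400,590,-320,-80,96,104)).items():
        p=sel(w,*a);print(n,k,len(p),*rect(p) if len(p)>5 else '')
```

```text
7.1 [-0.25 -0.27 -1.84] [-0.03   0.086  0.011]
from [ 490.3 -199.6  302.1] [1.7995e+02 6.0000e-02 1.1785e+02]
[0.001, 0.001, -0.001, 0.025, 0.012, 0.028]
scene hous 134 [ 475.  -215.3] [119.9  51.8] -40.56
scene plate 2058 [ 491.2 -201.9] [145.1  71.3] -61.69
top hous 9 [ 464.8 -146.2] [54.6  5.7] 29.44
top plate 600 [ 483.5 -146.5] [85.7 42.2] -21.22
```

View pics/scene3.png

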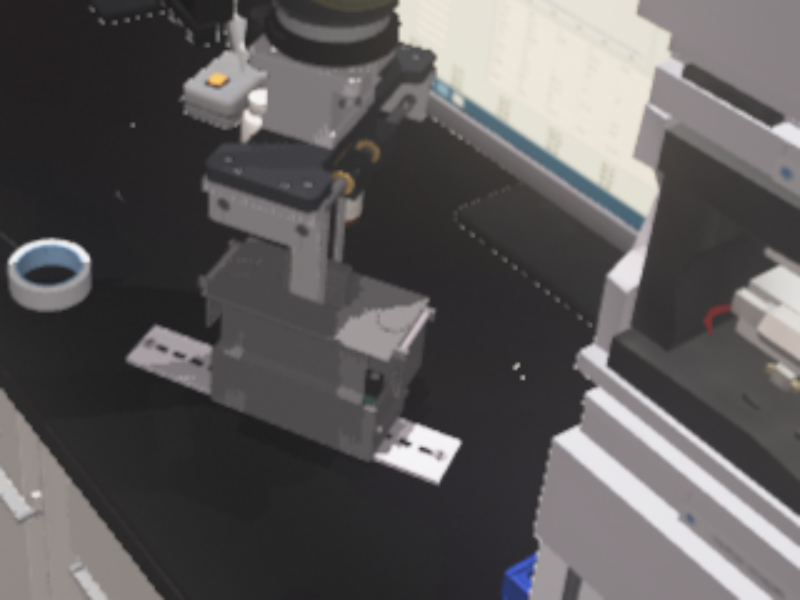

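The scene view shows the cover level over the housing, its plate about 1 mm from the housing centre along the rail. I'll correct that and lower by feel.

{"api": "step_arm", "payload": {"increments": [[[0,0,0,0.025,0.012,0.06,1],[0,0,0,0,0,0.08,1],[0,0,0,0,0,0.08,1],[0,0,0,0,0,0.08,1],[0,0,0,0,0,0.08,1]]]}}

```text
clock: 7.7
eef_pos: [490.2, -198.3, 285.7]
eef_rot: [-3.141, -0.0, 2.057]
wrist_force: [-0.1, -0.3, -1.1]
finger_gap: 11.9
finger_force: 30.0
```

{"api": "step_arm", "payload": {"increments": [[[0,0,0,0,0,0.08,1],[0,0,0,0,0,0.08,1],[0,0,0,0,0,0.08,1],[0,0,0,0,0,0.08,1],[0,0,0,0,0,0,1]]]}}

```text
clock: 8.2
eef_pos: [490.2, -198.3, 272.8]
eef_rot: [-3.141, -0.001, 2.057]
wrist_force: [-0.3, 0.0, -1.6]
finger_gap: 11.8
finger_force: 30.0
```

{"api": "step_arm", "payload": {"increments": [[[0,0,0,0,0,0.05,1],[0,0,0,0,0,0.05,1],[0,0,0,0,0,0.025,1],[0,0,0,0,0,0.025,1],[0,0,0,0,0,0,1]]], "newtons": 50}}

```text
clock: 8.7
eef_pos: [490.3, -198.4, 267.2]
eef_rot: [-3.142, 0.0, 2.057]
wrist_force: [0.0, -0.9, -1.2]
finger_gap: 11.6
finger_force: 50.0
```

{"api": "step_arm", "payload": {"increments": [[[0,0,0,0,0,0.02,1],[0,0,0,0,0,0.02,1],[0,0,0,0,0,0,1]]]}}

```text
clock: 9.0
eef_pos: [490.4, -198.4, 266.2]
eef_rot: [3.141, 0.001, 2.057]
wrist_force: [-0.5, 0.1, 4.4]
finger_gap: 11.5
finger_force: 50.0
```

{"api": "step_arm", "payload": {"increments": [[[0,0,0,0,0,0.02,1],[0,0,0,0,0,0.02,1],[0,0,0,0,0,0,1]]]}}

```text
clock: 9.3
eef_pos: [490.5, -198.5, 264.9]
eef_rot: [3.141, 0.001, 2.057]
wrist_force: [-1.9, 0.8, 8.7]
finger_gap: 11.8
finger_force: 50.0
```

{"api": "step_arm", "payload": {"increments": [[[0,0,0,0,0,0.02,1],[0,0,0,0,0,0.02,1],[0,0,0,0,0,0,1]]]}}

```text
clock: 9.6
eef_pos: [490.6, -198.5, 263.8]
eef_rot: [3.14, 0.002, 2.057]
wrist_force: [0.8, 0.7, 12.2]
finger_gap: 11.9
finger_force: 50.0
```

{"api": "step_arm", "payload": {"increments": [[[0,0,0,0,0,0.02,1],[0,0,0,0,0,0,1]]]}}

```text
clock: 9.8
eef_pos: [490.7, -198.6, 263.3]
eef_rot: [3.14, 0.002, 2.057]
wrist_force: [-1.4, 1.1, 15.3]
finger_gap: 11.9
finger_force: 50.0
```

{"api": "step_arm", "payload": {"increments": [[[0,0,0,0,0,0.02,1],[0,0,0,0,0,0,1]]]}}

```text
clock: 10.0
eef_pos: [490.8, -198.6, 262.8]
eef_rot: [3.139, 0.003, 2.057]
wrist_force: [-2.9, 0.5, 18.5]
finger_gap: 11.7
finger_force: 50.0
```

{"api": "step_arm", "payload": {"increments": [[[0,0,0,0,0,0.02,1],[0,0,0,0,0,0,1]]]}}

```text
clock: 10.2
eef_pos: [490.8, -198.6, 262.1]
eef_rot: [3.139, 0.003, 2.057]
wrist_force: [-1.8, 0.2, 18.6]
finger_gap: 11.4
finger_force: 50.0
```

{"api": "step_arm", "payload": {"increments": [[[0,0,0,0,0,0.02,1],[0,0,0,0,0,0,1]]]}}

```text
clock: 10.4
eef_pos: [490.6, -198.4, 260.3]
eef_rot: [3.14, 0.002, 2.057]
wrist_force: [1.0, 1.9, 1.2]
finger_gap: 11.7
finger_force: 50.0
```

{"api": "step_arm", "payload": {"increments": [[[0,0,0,0,0,0.02,1],[0,0,0,0,0,0,1]]]}}

```text
clock: 10.6
eef_pos: [490.4, -198.3, 258.6]
eef_rot: [3.141, 0.0, 2.057]
wrist_force: [1.7, 0.3, 4.5]
finger_gap: 11.9
finger_force: 50.0
```

{"api": "step_arm", "payload": {"increments": [[[0,0,0,0,0,0.02,1],[0,0,0,0,0,0,1]]]}}

```text
clock: 10.8
eef_pos: [490.3, -198.4, 257.5]
eef_rot: [3.142, 0.0, 2.057]
wrist_force: [1.9, 0.4, 2.5]
finger_gap: 11.8
finger_force: 50.0
```

{"api": "step_arm", "payload": {"increments": [[[0,0,0,0,0,0.02,1],[0,0,0,0,0,0,1]]]}}

```text
clock: 11.0
eef_pos: [490.2, -198.4, 256.7]
eef_rot: [-3.141, -0.0, 2.057]
wrist_force: [0.8, 0.2, 4.2]
finger_gap: 11.5
finger_force: 50.0
```

{"api": "step_arm", "payload": {"increments": [[[0,0,0,0,0,0.02,1],[0,0,0,0,0,0,1]]]}}

```text
clock: 11.2
eef_pos: [489.9, -198.3, 255.3]
eef_rot: [-3.14, -0.001, 2.057]
wrist_force: [0.5, 0.0, -2.5]
finger_gap: 11.7
finger_force: 50.0
```

{"api": "step_arm", "payload": {"increments": [[[0,0,0,0,0,0.02,1],[0,0,0,0,0,0,1]]]}}

```text
clock: 11.4
eef_pos: [490.1, -198.3, 255.1]
eef_rot: [-3.141, -0.001, 2.057]
wrist_force: [-0.9, 0.3, 1.4]
finger_gap: 11.5
finger_force: 50.0
```

{"api": "step_arm", "payload": {"increments": [[[0,0,0,0,0,0.02,1],[0,0,0,0,0,0,1]]]}}

```text
clock: 11.6
eef_pos: [490.1, -198.3, 255.0]
eef_rot: [-3.141, -0.0, 2.057]
wrist_force: [-6.4, 2.8, 10.6]
finger_gap: 11.8
finger_force: 50.0
```

Run:
```python
from h import *
from cell import manip,optics
s=manip.read_state();print(s["clock"],s["eef_pos"],s["wrist_force"].round(2),s["moment"].round(3))
for n in("scene","wrist"):
    c=optics.camera(n);f=c["frame"][...,::-1];np.savez(n+"4.npz",**c)
    w=cloud(c)
    p=sel(w,400,590,-320,-80,48,58)
    A=np.c_[p[:,:2]-[490.2,-198.4],np.ones(len(p))]
    for _ in range(3):
        q=np.linalg.lstsq(A,p[:,2],rcond=None)[0];k=abs(A@q-p[:,2])<1;A,p=A[k],p[k]
    d=np.array([np.cos(np.deg2rad(117.9)),np.sin(np.deg2rad(117.9))])
    print(n,len(p),"height",q[2].round(2),"slope mm over 116 long:",(116*q[:2]@d).round(2),rect(p))
```

```text
11.6 [ 490.13994526 -198.29433109  255.00564409] [-6.4   2.81 10.63] [ 0.412  1.114 -0.06 ]
scene 1077 height 52.84 slope mm over 116 long: 0.32 (array([ 490.1, -200.8]), array([143.9,  67.4]), -61.83)
wrist 13583 height 53.93 slope mm over 116 long: 0.09 (array([ 484.4, -187.8]), array([121.4,  66.7]), -62.35)
```

{"api": "step_arm", "payload": {"increments": [[[0,0,0,0,0,-0.015,1],[0,0,0,0,0,0,0.2],[0,0,0,0,0,0,0.2],[0,0,0,0,0,0,0.2],[0,0,0,0,0,0,0.2]]]}}

```text
clock: 12.2
eef_pos: [490.3, -198.4, 254.9]
eef_rot: [-3.142, -0.0, 2.057]
wrist_force: [0.7, 0.4, -0.2]
finger_gap: 37.2
finger_force: 0.0
```

{"api": "step_arm", "payload": {"increments": [[[0,0,0,0,0,0,0.2],[0,0,0,0,0,0,0.2],[0,0,0,0,0,-0.1,0.2],[0,0,0,0,0,-0.3,0.2],[0,0,0,0,0,-0.6,0.2]]]}}

```text
clock: 12.7
eef_pos: [490.0, -198.3, 295.1]
eef_rot: [-3.14, -0.002, 2.057]
wrist_force: [-0.0, -0.2, 0.2]
finger_gap: 37.6
finger_force: 0.0
```

{"api": "step_arm", "payload": {"increments": [[[0,0,0,0,0,-0.9,0.2],[0,0,0,0,0,-0.9,0.2],[0,0,0,-0.5,-0.8,-0.3,0.2],[0,0,0,-0.5,-0.8,0,0.2],[0,0,0,0,-0.8,0,0.2]]]}}

```text
clock: 13.2
eef_pos: [423.4, -280.1, 380.5]
eef_rot: [3.141, 0.002, 2.057]
wrist_force: [-0.2, 0.3, 0.0]
finger_gap: 37.5
finger_force: 0.0
```

{"api": "step_arm", "payload": {"increments": [[[0,0,0,0,0,0,0.2],[0,0,0,0,0,0,0.2],[0,0,0,0,0,0,0.2]]]}}

```text
clock: 13.5
eef_pos: [424.6, -278.1, 379.6]
eef_rot: [3.141, 0.001, 2.058]
wrist_force: [0.3, -0.5, 0.4]
finger_gap: 37.8
finger_force: 0.0
```

Run:
```python
from h import *
from cell import manip,optics
s=manip.read_state();print(s["clock"],s["eef_pos"],s["wrist_force"].round(2),s["finger_gap"])
for n in("scene","wrist"):
    c=optics.camera(n);f=c["frame"][...,::-1];np.savez(n+"5.npz",**c)
    cv2.imwrite(f"pics/{n}5.png",f if n=="wrist" else cv2.resize(f[180:420,220:540],(800,600)))
    w=cloud(c);p=sel(w,400,590,-320,-80,48,58)
    A=np.c_[p[:,:2]-[490.2,-198.4],np.ones(len(p))]
    for _ in range(3):
        q=np.linalg.lstsq(A,p[:,2],rcond=None)[0];k=abs(A@q-p[:,2])<1;A,p=A[k],p[k]
    d=np.array([np.cos(np.deg2rad(117.9)),np.sin(np.deg2rad(117.9))])
    print(n,len(p),"height",q[2].round(2),"slope over length:",(116*q[:2]@d).round(2),rect(p))
    for k,a in dict(tape=(380,480,-60,60,12,26),bot=(580,680,-80,0,40,90),botw=(580,680,30,110,40,90)).items():
        p=sel(w,*a)
        if n=="scene":print(k,rect(p))
o=cloud(np.load("scene.npz"));print([rect(sel(o,*a))[0] for a in((580,680,-80,0,40,90),(580,680,30,110,40,90))])
```

```text
13.5 [ 424.56831558 -278.12367598  379.59501673] [ 0.26 -0.45  0.39] 37.824216408066036
scene 1103 height 52.83 slope over length: 0.14 (array([ 489.9, -201.6]), array([144.9,  67.9]), -61.25)
tape (array([410.1,   5.7]), array([62.8, 59.8]), 87.57)
bot (array([0., 0.]), array([0., 0.]), 0.0)
botw (array([632. ,  73.4]), array([4.8, 0. ]), 29.76)
wrist 8693 height 53.99 slope over length: -0.09 (array([ 489.9, -198.2]), array([143.6,  66.9]), -62.19)
[array([639.5, -44.9]), array([637.9,  58.6])]
```

View pics/scene5.png

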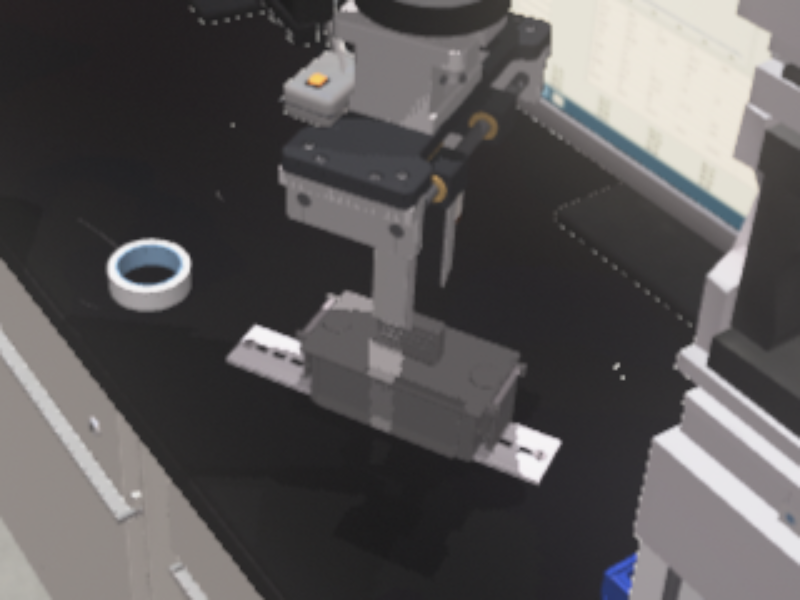

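Run:
```python
from h import *
from cell import optics,workorder
a=cloud(np.load("top.npz"));c=optics.camera("top");b=cloud(c)
for k in((580,680,-80,0,40,90),(580,680,30,110,40,90),(380,480,-60,60,12,26)):
    print(*[(rect(sel(w,*k))[0],len(sel(w,*k))) for w in(a,b)])
print(workorder.sign_off())
```

```text
(array([638.3, -35.9]), 257) (array([638.4, -36. ]), 255)
(array([634.7,  65.1]), 211) (array([635.1,  65.3]), 210)
(array([409.8,  11.5]), 328) (array([409.8,  11.5]), 323)
the job is handed in; nothing more can be done
None
```

The cover is fully home and level on the housing. The pressing force peaked at about 19 N and then dropped, as it does when the clips snap. The bottles and tape have not moved, and the job is handed in with the arm clear, at about 14 s.

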